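# Put the bead tub away and shut its drawer

## Task

Stand the blue-lidded bead tub upright in the empty front compartment of the open blue-fronted drawer, then push that drawer fully home until it clicks into its catch. Leave the orange-fronted drawer, which is standing ajar, and everything else on the table as they are.

Things in the scene. Friction and masses are not known exactly. Their poses are not given: they have to be found in the camera images.
- blue_tub_centre (a point): Centre (half-way up) of the blue-lidded bead tub: an upright round tub of blue beads, 50 mm in diameter, 46 mm tall, about 80 g, starting on the table among an orange-lidded and a green-lidded tub of the same size. z is up along the tub's axis.
- blue_place (a point): Centre of the floor of the blue drawer's front compartment, 14 mm above the table; moves with the drawer. x points into the cabinet (the way it closes), y to the left along the front, z up. The compartment is 80 mm along x by 150 mm along y inside: close a gripper along y. Its side and back walls rise 32 mm above its floor, the front plate 60 mm. The rear compartment is already full of beads.
- blue_front (a point): Centre of the outer face of the blue drawer's flat front plate, 40 mm above the table, 57 mm in front of blue_place; same axes (x into the cabinet). The plate is 172 mm wide, 12 mm thick, 6 to 74 mm above the table. A pull lip 60 mm wide sticks out 10 mm from its foot, 10 to 18 mm above the table: push on the face above it.
- blue_drawer (a joint): How far the blue drawer is open, in m: 0 is fully home; starts 0.105 to 0.135 open; closes along +x of blue_front. 1 to 2 N of friction plus 6 N per m/s. A sprung catch resists from about 13 to 6 mm open (about 7 N in all), then pulls the drawer home and holds it. A drawer not pushed over the catch stays 6 to 13 mm open.
- blue_unit: White cabinet that holds the blue drawer, fixed to the table, 180 mm wide (y), 200 mm deep (x, drawer shut), 80 mm tall; origin under its centre, x into the cabinet. A standing tub passes under its roof with 14 mm to spare.
- orange_front (a point): Centre of the outer face of the orange drawer's front plate, the twin of the blue unit beside it (left or right of it), standing 30 to 60 mm open. To be left alone.
- orange_tub_centre (a point): Centre of the orange-lidded tub, same size as the blue one. A bystander.
- green_tub_centre (a point): Centre of the green-lidded tub, same size as the blue one. A bystander.
- glue_brush: Glue brush, 160 mm long, lying on the table at the left in front of the storage box; origin near its middle. A bystander.
- blue_tub: The blue-lidded tub itself; origin at the centre of its foot, 23 mm below blue_tub_centre.
Things that resemble listed ones, but are neither listed nor needed, are in the scene too. Of the things that look like the blue_tub, take the one that is farthest to the robot's left at the start.

How it is judged:
By the outcome, as a careful person would: the job done as asked, in the order asked, and still so for the second after the job is handed in, with the robot touching nothing.
It also fails if it takes over 54 s, if anything falls off the work surface, if the arm or the gripper's body presses on something with over 40 N, if the wrist force passes 120 N, or if a joint passes its speed limit or range.

## Robot

A 6-joint arm with a two-finger parallel gripper is mounted at the origin on the work surface. World frame = base frame: x ahead of the robot, y to its left, z up, the work surface at z = 0. Lengths are in mm, angles in rad, forces in N, time in s.
With the tool pointing down it reaches from about 325 to 775 mm from the base axis. Payload 9.3 kg.
Tool frame: the origin (TCP) lies on the centre line of the jaws, within the pads' length; the fingertips stand 19 mm ahead of it and the grasp point (between the pads) is the TCP; z points along the fingers, y is the line along which they close (so a half turn about z gives the same grasp; the last joint's range is limited). The gripper opens to 85 mm and grips with 20 to 120 N. Pads are 22 mm wide; open, the fingers measure 114 mm over their backs; the gripper's body (76 mm by 85 mm) begins 54 mm behind the grasp point. The pads swing forward as they close: fully open they stand 13 mm farther back than shut.
Start: joints at [-1.346, 0.259, 0.021, 1.334, 0, 1.418], TCP at [202.875, -511.213, 250.279] pointing down, gripper open.
Joint ranges: [-3.04, 3.04], [-0.91, 1.82], [-1.04, 1.36], [-1.92, 1.95], [-1.52, 1.45], [-3.14, 3.14]. Speed limits (rad/s): [2.22, 2.22, 2.79, 3.14, 3.14, 3.14].

## Interface

Orientations are given as a unit quaternion [w, x, y, z].
In Python, from bench import arm gives the robot as it stands.
- The arm moves only by the shell command python3 -m inch 'ROWS'. ROWS is text: rows parted by semicolons, each of 7 numbers parted by spaces: the shift along the tool's x, y, z normalised to -1 to 1, where 1 is 0.5 m, then the turn, a rotation vector about the tool's x, y, z normalised to -1 to 1, where 1 is 2 pi rad, then the opening, from 0 (shut) to 1 (fully open). A call has 1 to 12 rows; each row is the pose to reach, as a shift and turn from the pose commanded when the call began, along the tool's axes at that moment, turning the shorter way round; what a row does not reach only later rows make up. A row lasts 1/10 s, in which the tool goes at most 50 mm and 8.59 degrees, less where a joint would pass 70% of its speed; a pose out of reach is approached as far as the arm can. A call with a number of a shift or a turn outside -1 to 1 is refused whole. A call with a gripper value outside its range is refused whole. The fingers move at their own pace and stop on an object; the grip force is fixed at half the most. Time passes only in rows, so rows that repeat a pose let the fingers close. It gives the time, the measured TCP pose, the force, the opening and the grip force at its end, in the units of the state.
- arm.get_state(): the state, without advancing time (a new reading comes with each control period).
- arm.snapshot(name): name is "scene" or "top" or "wrist"; returns (picture, depth): 420x560x3 uint8, red, green, blue; 420x560 float32, mm along the optical axis (not along the pixel's ray), 0 where there is no reading.
- arm.camera_info(name): a dict with "fovy" (degrees; the focal length in pixels is half the picture's height over the tangent of half this angle, whatever the lens; pixels are square), "cx", "cy" (the principal point, pixels), "k1" (the pictures are not rectified: a ray, as slopes to the right and down, at radius r is drawn at 1 + k1 r^2 times it, then the intrinsics apply), "world_from_camera" (4x4, takes a point from camera to world coordinates); the wrist camera has in their place "tool_from_camera" (4x4, takes a point from camera to tool coordinates, whose origin is the TCP and whose axes are the flange's). Camera axes: x right, y down, z forward; pixel columns grow to the right and rows downward; lengths in mm; the calibration is good to about 2 mm. A picture is of the moment at which its call begins: read the wrist's pose just before it. camera_info takes no time and is no camera call.
- arm.sign_off(): hands the job in; it is judged then, once.
Trained networks look in the newest picture that a camera, given by its name, has taken for a name from the list of things; names that differ only in an ending like _2 or _b are one class to them, and where a whole thing is asked for, a point or a joint stands for the part that bears it (a point fixed in the world has none). Each returns a list of dicts, best first, with "p" (0 to 1); they miss things now and then, are a little off and sometimes report something else, mostly with a low value. They report only what shows in the picture. A call takes as long as a camera call. They do not tell look-alikes from the thing itself.
- arm.regions_of(camera, thing): "mask" (420x560 bool, what is visible of it) and "point" ([column, row] in pixels, amid what is visible of it).
- arm.tip_of(camera, thing): "point" ([column, row] in pixels: a listed point, or the origin of a listed thing).
The state is a dict: "time_s": time; "joint_positions": joint angles; "qvel": joint speeds; "joint_torque": joint torques, N m; "ee_pos": TCP position; "tcp_rot": TCP orientation; "ft_force": force on the tool from outside, world axes, zero at the start; "torque": the same for the moment, N m; "grip_width": finger opening in mm; "finger_force": force on a finger pad.
Only numpy, scipy, OpenCV 4.12 (cv2) and the standard library are available. Lean on these libraries where they do the work, as an engineer would, in place of code of your own. Each camera call takes 0.05 s, during which the arm holds its last target. There are 200 camera calls.

## Working session

There is one attempt and no reset: what is moved stays moved. The work goes in short steps, Python scripts to look and compute and a shell command to move; the robot and the scene stay as the last step left them, time stands still between calls to the robot, and variables do not carry over. Pictures are saved under pics/ and viewed, at most 10 in all, crops included, and the job is handed in when it is done.

```bash
mkdir -p pics; cat > h.py <<'E'
import numpy as np, cv2
from bench import arm
def K(c):
    i=arm.camera_info(c); f=210/np.tan(np.radians(i["fovy"])/2)
    return i,f
def pose():
    s=arm.get_state(); w,x,y,z=s["tcp_rot"]
    from scipy.spatial.transform import Rotation as R
    T=np.eye(4);T[:3,:3]=R.from_quat([x,y,z,w]).as_matrix();T[:3,3]=s["ee_pos"];return T
def ray(c,p,T=None):
    i,f=K(c); u=np.array([(p[0]-i["cx"])/f,(p[1]-i["cy"])/f]); v=u.copy()
    for _ in range(20): v=u/(1+i["k1"]*(v@v))
    M=np.array(i["world_from_camera"]) if c!="wrist" else T@np.array(i["tool_from_camera"])
    return M[:3,3],M[:3,:3]@np.array([v[0],v[1],1])
def atz(c,p,z,T=None):
    o,d=ray(c,p,T); return o+d*(z-o[2])/d[2]
def dep(c,p,D,T=None):
    o,d=ray(c,p,T); return o+d*D[int(round(p[1])),int(round(p[0]))]
def tri(rs):
    A=np.zeros((3,3));b=np.zeros(3)
    for o,d in rs:
        d=d/np.linalg.norm(d);P=np.eye(3)-np.outer(d,d);A+=P;b+=P@o
    x=np.linalg.solve(A,b)
    return x,[float(np.linalg.norm(np.cross(x-o,d/np.linalg.norm(d)))) for o,d in rs]
def save(n,im): cv2.imwrite("pics/"+n+".png",cv2.cvtColor(im,cv2.COLOR_RGB2BGR))
E
python3 - <<'E'
from h import *
np.set_printoptions(precision=1,suppress=True)
a=[]
for c in("scene","top"):
    im,D=arm.snapshot(c);a.append(im)
    np.save(c,D)
    for t in("blue_tub_centre","blue_place","blue_front","orange_front","orange_tub_centre","green_tub_centre","glue_brush"):
        for r in arm.tip_of(c,t):
            if r["p"]>.2: print(c,t,round(r["p"],2),np.array(r["point"]),dep(c,r["point"],D),atz(c,r["point"],{"blue_place":14,"blue_front":40,"orange_front":40}.get(t,23)))
save("scene0",a[0]);save("top0",a[1])
E
```

```text
scene blue_tub_centre 0.93 [208.7 164.1] [ 597.2 -249.5   44.9] [ 587.8 -267.7   23. ]
scene blue_tub_centre 0.81 [187.8 149.6] [ 598.3 -344.3   22.4] [ 598.6 -343.7   23. ]
scene blue_tub_centre 0.8 [165.1 165.4] [ 677.3 -319.1   41.6] [ 671.2 -336.1   23. ]
scene blue_place 0.66 [349.8 288.8] [570.1 196.2  16.5] [569.  195.5  14. ]
scene blue_front 0.76 [373.7 268.6] [525.3 210.4  66.6] [511.  203.5  40. ]
scene orange_front 0.96 [272.5 218.8] [595.4 -15.1  63.8] [584.8 -28.1  40. ]
scene orange_tub_centre 0.95 [216.5 123.1] [ 495.1 -358.2   40. ] [ 485.6 -374.6   23. ]
scene orange_tub_centre 0.67 [252.8 145. ] [939.6 410.  837.8] [ 464.5 -246.5   23. ]
scene orange_tub_centre 0.23 [450.6 277.5] [397.3 320.2  22.2] [397.9 320.3  23. ]
scene green_tub_centre 0.59 [255.8 145.3] [ 472.  -223.6   44.3] [ 459.4 -240.6   23. ]
scene glue_brush 0.66 [450.  282.2] [406.9 325.8  21.8] [407.7 326.   23. ]
top blue_tub_centre 0.81 [394.7 170.6] [ 673.9 -336.2   41.3] [ 677.2 -340.4   23. ]
top blue_tub_centre 0.55 [400.2 203.6] [ 580.2 -350.5   43.6] [ 582.5 -355.5   23. ]
top blue_tub_centre 0.51 [368.1 199.4] [ 590.8 -260.7   40.9] [ 593.  -263.8   23. ]
top blue_place 0.68 [204.7 205. ] [570.4 201.1  13.3] [570.3 201.   14. ]
top blue_front 0.9 [200.9 225.9] [510.  208.6  20.9] [508.9 205.1  40. ]
top blue_front 0.55 [159.4 272.5] [376.6 322.5  19.1] [377.5 316.9  40. ]
top orange_front 0.76 [284.5 199.1] [584.4 -26.9  70.4] [587.9 -26.7  40. ]
top orange_front 0.26 [411.4 235.8] [ 490.4 -379.9   49.2] [ 490.8 -382.4   40. ]
top orange_tub_centre 0.64 [409.7 237.4] [ 486.1 -376.1   45.4] [ 486.9 -382.    23. ]
top green_tub_centre 0.76 [361.4 244. ] [ 465.8 -241.1   47.6] [ 466.4 -244.9   23. ]
top glue_brush 0.97 [159.7 270.3] [382.5 323.1  14.3] [382.9 320.8  23. ]
```

View pics/scene0.png

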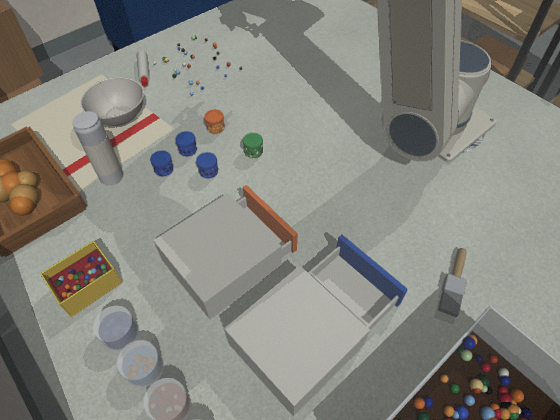

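View pics/top0.png

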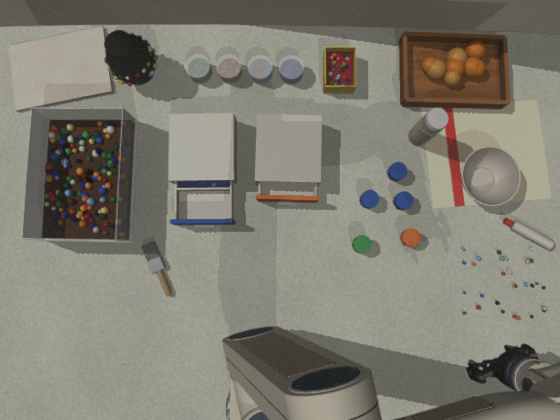

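The scene view shows three blue tubs at (209,164), (188,150) and (165,165). In the top view they are at (369,199), (403,201) and (397,171). The robot's left is +y, so the leftmost is top (369,199) / scene (209,164). The open blue drawer is at top (202,205). I'll refine both and check the choice in a crop.

```bash
python3 - <<'E'
from h import *
np.set_printoptions(precision=3,suppress=True)
print("T",pose()); crops=[]
for c,tb in(("scene",(209,164)),("top",(369,199))):
    im,D=arm.snapshot(c)
    crops.append(cv2.resize(im[tb[1]-40:tb[1]+40,tb[0]-40:tb[0]+60],(400,320)))
    for t,z0,z1 in(("blue_tub",40,52),("blue_front",60,90),("orange_front",60,90)):
        for r in arm.regions_of(c,t):
            if r["p"]<.3: continue
            v,u=np.nonzero(r["mask"]); P=np.array([dep(c,(a,b),D) for a,b in zip(u,v)])
            h=P[(P[:,2]>z0)&(P[:,2]<z1)]
            if len(h)<8: print(c,t,r["p"],"few");continue
            m=cv2.minAreaRect(h[:,:2].astype(np.float32))
            print(c,t,round(r["p"],2),np.array(r["point"]),"med",np.median(h,0),"rect",np.array(m[0]),np.array(m[1]),round(m[2],1),"mid z",(h[:,2].min(),h[:,2].max()))
save("crop",np.hstack(crops))
for n,i in(("front",("blue_front",(373.7,268.6),(200.9,225.9))),("place",(0,(349.8,288.8),(204.7,205))),("tub",(0,(208.7,164.1),(368.1,199.4)))):
    print(n,*tri([ray("scene",i[1]),ray("top",i[2])]))
E
```

```text
T [[   0.929    0.369    0.     202.891]
 [   0.369   -0.929   -0.    -511.231]
 [   0.       0.      -1.     250.279]
 [   0.       0.       0.       1.   ]]
scene blue_tub 0.95 [204.7 163.2] med [ 595.299 -263.479   47.017] rect [ 593.784 -265.209] [50.451 48.486] 57.4 mid z (np.float64(40.00725854737777), np.float64(50.54884968429576))
scene blue_tub 0.73 [187.6 145.2] med [ 592.953 -358.766   45.802] rect [ 591.478 -360.343] [47.757 46.02 ] 54.1 mid z (np.float64(40.15451969638195), np.float64(49.903902413533274))
scene blue_tub 0.73 [164.2 159.5] med [ 675.028 -341.686   46.434] rect [ 673.747 -343.002] [49.934 47.195] 43.7 mid z (np.float64(40.685795253091555), np.float64(51.15758121311251))Traceback (most recent call last):
  File "<stdin>", line 10, in <module>
  File "h.py", line 18, in dep
    o,d=ray(c,p,T); return o+d*D[int(round(p[1])),int(round(p[0]))]
        ~~~^^^^^^^
  File "h.py", line 11, in ray
    i,f=K(c); u=np.array([(p[0]-i["cx"])/f,(p[1]-i["cy"])/f]); v=u.copy()
        ~^^^
  File "h.py", line 4, in K
    i=arm.camera_info(c); f=210/np.tan(np.radians(i["fovy"])/2)
ValueError: time passes only in moves, steps and waits
```

```bash
sed -i 's/^def K(c):/import functools\n@functools.lru_cache(None)\ndef K(c):/' h.py; python3 - <<'E'
from h import *
np.set_printoptions(precision=2,suppress=True)
crops=[]
for c,tb in(("scene",(209,164)),("top",(369,199))):
    im,D=arm.snapshot(c)
    crops.append(cv2.resize(im[tb[1]-40:tb[1]+40,tb[0]-40:tb[0]+60],(400,320)))
    for t,z0,z1 in(("blue_tub",40,52),("blue_front",60,90),("orange_front",60,90)):
        for r in arm.regions_of(c,t):
            if r["p"]<.3: continue
            v,u=np.nonzero(r["mask"]); P=np.array([dep(c,(a,b),D) for a,b in zip(u,v)])
            h=P[(P[:,2]>z0)&(P[:,2]<z1)]
            if len(h)<8: print(c,t,r["p"],"few");continue
            m=cv2.minAreaRect(h[:,:2].astype(np.float32))
            print(c,t,round(r["p"],2),np.array(r["point"]),"med",np.median(h,0),"rect",np.array(m[0]),np.array(m[1]),round(m[2],1))
save("crop",np.hstack(crops))
for n,i in(("front",("blue_front",(373.7,268.6),(200.9,225.9))),("place",(0,(349.8,288.8),(204.7,205))),("tub",(0,(208.7,164.1),(368.1,199.4)))):
    print(n,*tri([ray("scene",i[1]),ray("top",i[2])]))
E
```

```text
scene blue_tub 0.9 [184.3 142.9] med [ 592.25 -358.66   45.81] rect [ 591.76 -359.77] [48.47 45.96] 52.9
scene blue_tub 0.8 [206.  163.9] med [ 595.18 -261.49   47.07] rect [ 593.53 -263.36] [47.56 46.81] 45.5
scene blue_tub 0.69 [164.  161.5] med [ 674.89 -341.71   46.05] rect [ 673.79 -343.04] [48.47 49.42] 40.7
scene blue_front 0.43 [311.7 320.6] med [728.41 211.92  80.57] rect [668.05 202.75] [307.48 182.25] 1.7
scene orange_front 0.61 [272.6 221.8] med [593.39 -22.63  74.01] rect [607.93 -32.87] [176.37  49.64] 88.5
top blue_tub 0.63 [397.3 169.8] med [ 672.51 -342.34   46.13] rect [ 673.78 -341.93] [45.64 47.16] 44.5
top blue_tub 0.59 [400.6 202. ] med [ 590.38 -359.06   45.78] rect [ 590.2  -359.21] [48.68 50.27] 27.3
top blue_tub 0.57 [366.3 196.8] med [ 593.97 -262.83   45.78] rect [ 593.05 -262.75] [47.79 45.42] 1.1
top blue_front 0.87 [203.9 203.4] med [520.22 197.44  73.44] rect [520.33 199.1 ] [ 11.7  169.32] 1.0
top orange_front 0.61 [285.7 191. ] med [588.71 -33.62  73.29] rect [589.71 -33.7 ] [169.67  13.08] 89.3
front [509.74 204.23  39.13] [1.2750442576804835, 1.2750442576804288]
place [570.71 198.49  20.34] [1.7355918569548043, 1.7355918569548923]
tub [ 591.5  -262.03   30.52] [0.7282905605308452, 0.7282905605310509]
```

View pics/crop.png

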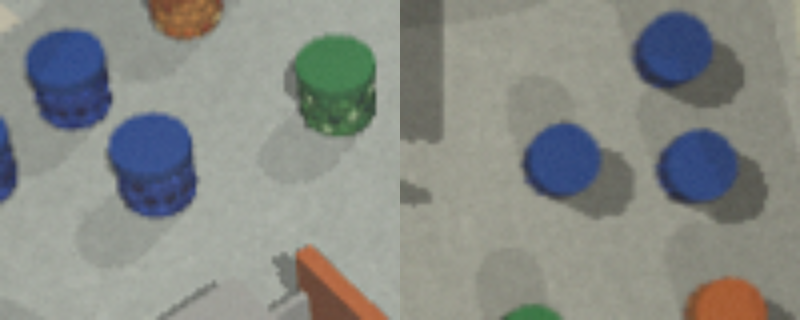

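The crop confirms the choice: the target is the blue tub at left in both crops (scene about (209,164), top (369,199)). It stands clear of the other two blue tubs, with its lid at z = 46 mm and centre at (593,-263). Next I move above it.

```bash
python3 -m inch '0.1 -0.019 0 0 0 0 1; 0.2 -0.038 0 0 0 0 1; 0.3 -0.057 0.02 0 0 0 1; 0.4 -0.076 0.05 0 0 0 1; 0.5 -0.095 0.08 0 0 0 1; 0.6 -0.114 0.11 0 0 0 1; 0.7 -0.133 0.14 0 0 0 1; 0.8 -0.152 0.17 0 0 0 1; 0.87 -0.165 0.19 0 0 0 1; 0.908 -0.173 0.2 0 0 0 1; 0.908 -0.173 0.2 0 0 0 1; 0.908 -0.173 0.2 0 0 0 1'
python3 - <<'E'
from h import *
np.set_printoptions(precision=2,suppress=True)
T=pose();im,D=arm.snapshot("wrist");save("w1",im)
print(T)
for r in arm.regions_of("wrist","blue_tub"):
    v,u=np.nonzero(r["mask"]); P=np.array([dep("wrist",(a,b),D,T) for a,b in zip(u,v)])
    h=P[(P[:,2]>40)&(P[:,2]<54)]
    if len(h)<20: continue
    m=cv2.minEnclosingCircle(h[:,:2].astype(np.float32)); print(r["p"],r["point"],np.median(h,0),m)
for r in arm.tip_of("wrist","blue_tub_centre"):
    print(r["p"],r["point"],atz("wrist",r["point"],23,T))
E
```

```text
time_s: 2.55
ee_pos: [593.0, -262.9, 149.8]
tcp_rot: [-0.0, 0.982, 0.188, -0.0]
ft_force: [-0.3, -0.3, -0.2]
grip_width: 85.7
finger_force: 0.0
[[   0.93    0.37   -0.    593.02]
 [   0.37   -0.93    0.   -262.91]
 [  -0.     -0.     -1.    149.84]
 [   0.      0.      0.      1.  ]]
0.85 [444.2, 143.5] [ 674.53 -344.17   45.58] ((674.0882568359375, -345.7782287597656), 25.531322479248047)
0.71 [289.6, 207.5] [ 595.08 -265.4    45.62] ((593.355224609375, -265.7837829589844), 25.566669464111328)
0.55 [408.4, 252.9] [ 595.56 -359.81   45.44] ((591.287841796875, -362.6763000488281), 25.778263092041016)
0.72 [437.9, 144.0] [ 674.15 -347.13   23.  ]
0.56 [292.4, 203.2] [ 594.69 -267.66   23.  ]
```

View pics/w1.png

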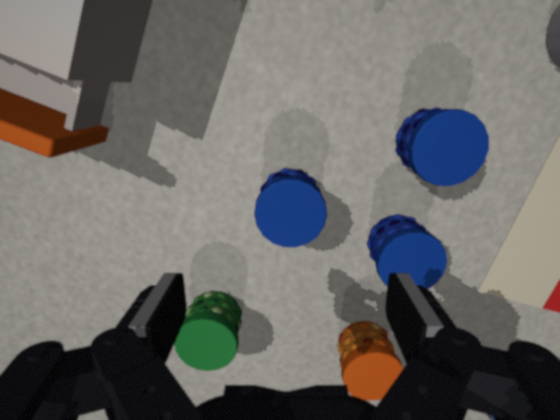

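The wrist view shows the target tub at (290,207), between the fingers and 2 mm off. The bystander tubs are clear of the fingers. I descend and grip.

```bash
python3 -m inch '0 0.004 0.07 0 0 0 1; 0 0.004 0.14 0 0 0 1; 0 0.004 0.2 0 0 0 1; 0 0.004 0.24 0 0 0 1; 0 0.004 0.24 0 0 0 1; 0 0.004 0.24 0 0 0 0.4; 0 0.004 0.24 0 0 0 0.4; 0 0.004 0.24 0 0 0 0.4; 0 0.004 0.24 0 0 0 0.4; 0 0.004 0.24 0 0 0 0.4;0 0.004 0.24 0 0 0 0.4'
```

```text
time_s: 3.8
ee_pos: [594.4, -265.9, 32.4]
tcp_rot: [0.001, 0.982, 0.188, 0.001]
ft_force: [-2.5, 0.1, 5.9]
grip_width: 48.6
finger_force: 61.8
```

```bash
python3 -m inch '0 0 -0.03 0 0 0 0.4; 0 0 -0.1 0 0 0 0.4; 0 0 -0.18 0 0 0 0.4; 0 0 -0.24 0 0 0 0.4; 0 0 -0.26 0 0 0 0.4; 0.02 -0.059 -0.26 0 0 0 0.4; 0.045 -0.132 -0.26 0 0 0 0.4; 0.07 -0.205 -0.26 0 0 0 0.4; 0.1 -0.293 -0.26 0 0 0 0.4'
```

```text
time_s: 4.7
ee_pos: [585.7, -109.9, 159.9]
tcp_rot: [0.0, 0.982, 0.187, -0.0]
ft_force: [-0.2, 0.3, -0.6]
grip_width: 48.5
finger_force: 62.2
```

```bash
python3 -m inch '0.025 -0.073 0 0 0 0.006 0.4; 0.05 -0.146 0 0 0 0.014 0.4; 0.075 -0.22 0 0 0 0.022 0.4; 0.1 -0.293 0 0 0 0.032 0.4; 0.125 -0.366 0 0 0 0.042 0.4; 0.15 -0.44 0 0 0 0.052 0.4; 0.175 -0.513 0 0 0 0.057 0.4; 0.193 -0.565 0 0 0 0.057 0.4; 0.201 -0.586 0 0 0 0.057 0.4; 0.201 -0.586 0 0 0 0.057 0.4; 0.201 -0.586 0 0 0 0.057 0.4'
python3 - <<'E'
from h import *
np.set_printoptions(precision=3,suppress=True)
T=pose();im,D=arm.snapshot("wrist");save("w2",im)
print(T)
for t in("blue_place","blue_front"):
  for r in arm.tip_of("wrist",t): print(t,r["p"],r["point"],atz("wrist",r["point"],14 if t=="blue_place" else 40,T))
for c in ("wrist","top"):
  if c=="top": im,D=arm.snapshot(c)
  for r in arm.regions_of(c,"blue_front"):
    v,u=np.nonzero(r["mask"]); P=np.array([dep(c,(a,b),D,T) for a,b in zip(u,v)])
    h=P[(P[:,2]>66)&(P[:,2]<78)&(P[:,0]<560)&(P[:,0]>490)]
    if len(h)>20: print(c,r["p"],np.median(h,0),cv2.minAreaRect(h[:,:2].astype(np.float32)))
E
```

```text
time_s: 5.8
ee_pos: [576.4, 150.0, 160.2]
tcp_rot: [-0.018, 0.999, 0.049, -0.002]
ft_force: [-0.3, -0.5, -0.5]
grip_width: 48.8
finger_force: 62.2
[[  0.995   0.097  -0.005 576.38 ]
 [  0.097  -0.995   0.037 150.034]
 [ -0.002  -0.037  -0.999 160.172]
 [  0.      0.      0.      1.   ]]
blue_place 0.84 [230.6, 195.5] [570.818 199.583  14.   ]
blue_front 0.79 [222.1, 272.5] [515.011 198.791  40.   ]
wrist 0.92 [522.399 248.724  73.419] ((519.7382202148438, 247.87962341308594), (12.798277854919434, 71.77267456054688), 2.2961742877960205)
top 0.71 [523.841 133.603  75.07 ] ((521.8856811523438, 134.823974609375), (10.715882301330566, 41.1568717956543), 1.8253428936004639)
```

View pics/w2.png

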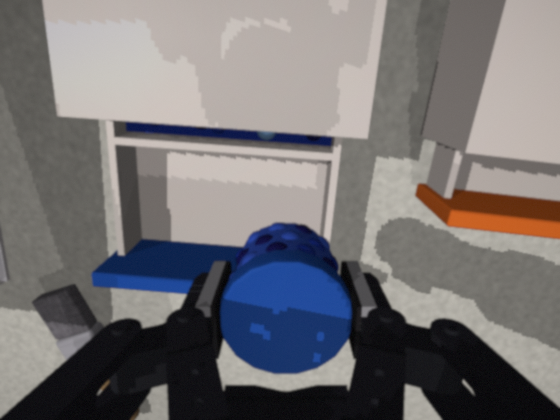

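The wrist view shows the held tub at (287,300). The empty compartment is behind it at about (230,195), and the blue plate at (180,268). The arm hasn't reached the target yet, so I let it settle.

```bash
python3 -m inch '0 0 0 0 0 0 0.4;0 0 0 0 0 0 0.4'; python3 -c "
from h import *
print(pose().round(3))"
```

```text
time_s: 6.3
ee_pos: [576.2, 150.6, 160.3]
tcp_rot: [-0.018, 0.999, 0.049, -0.002]
ft_force: [-0.8, 0.0, -1.2]
grip_width: 48.5
finger_force: 62.2
[[ 9.95000e-01  9.80000e-02 -5.00000e-03  5.76183e+02]
 [ 9.80000e-02 -9.94000e-01  3.70000e-02  1.50563e+02]
 [-1.00000e-03 -3.70000e-02 -9.99000e-01  1.60315e+02]
 [ 0.00000e+00  0.00000e+00  0.00000e+00  1.00000e+00]]
```

```bash
cat > go.py <<'E'
import sys
from h import *
from scipy.spatial.transform import Rotation as R
def to(x,y,z,yaw):
    T=pose(); c,s=np.cos(np.radians(yaw)),np.sin(np.radians(yaw))
    G=np.array([[c,s,0],[s,-c,0],[0,0,-1]])
    print("from",T[:3,3].round(1),"tilt",np.degrees(np.arccos(-T[2,2])).round(2),"yaw",np.degrees(np.arctan2(T[1,0],T[0,0])).round(2))
    print((T[:3,:3].T@(np.array([x,y,z])-T[:3,3])/500).round(4),(R.from_matrix(T[:3,:3].T@G).as_rotvec()/2/np.pi).round(4))
if len(sys.argv)>4: to(*map(float,sys.argv[1:]))
E
python3 go.py 571 199 120 1.5
```

```text
from [576.2 150.6 160.3] tilt 2.12 yaw 5.64
[-0.0007 -0.0944  0.0842] [-0.0059  0.0004  0.0115]
```

```bash
python3 -m inch '0 -0.04 0.01 -0.003 0 0.005 0.4; -0.0007 -0.08 0.04 -0.0059 0.0004 0.0115 0.4; -0.0007 -0.0944 0.07 -0.0059 0.0004 0.0115 0.4; -0.0007 -0.0944 0.0842 -0.0059 0.0004 0.0115 0.4; -0.0007 -0.0944 0.0842 -0.0059 0.0004 0.0115 0.4; -0.0007 -0.0944 0.0842 -0.0059 0.0004 0.0115 0.4'; python3 - <<'E'
from h import *
from go import to
np.set_printoptions(precision=1,suppress=True)
T=pose();im,D=arm.snapshot("wrist");save("w3",im)
for t in("blue_place","blue_front"):
  for r in arm.tip_of("wrist",t): print(t,r["p"],r["point"],atz("wrist",r["point"],14 if t=="blue_place" else 40,T))
for r in arm.regions_of("wrist","blue_tub"): print(r["p"],r["point"],dep("wrist",r["point"],D,T))
to(571,199,48,1.5)
E
```

```text
time_s: 6.9
ee_pos: [575.8, 152.8, 120.2]
tcp_rot: [-0.018, 0.999, 0.051, -0.002]
ft_force: [-0.5, -0.1, -0.2]
grip_width: 48.3
finger_force: 62.2
blue_place 0.87 [221.3, 208.3] [572.9 201.3  14. ]
0.57 [282.4, 302.2] [582.7 154.  133. ]
from [576.  152.7 120.6] tilt 2.05 yaw 5.88
[-0.  -0.1  0.1] [-0.  0.  0.]
```

View pics/w3.png

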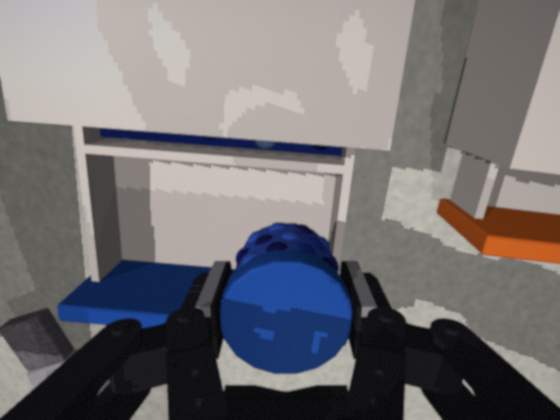

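The view is still short of the compartment: y hardly moved, while z did. I suspect a joint limit.

```bash
python3 -c "
from h import *
s=arm.get_state();print(np.round(s['joint_positions'],3))"
```

```text
[ 0.102  0.398 -0.111  1.062  0.036  3.141]
```

Joint 6 is at its limit. A half turn of the tool gives the same grasp with joint 6 near 0.3, so I turn it the other way in two calls, lifted a little.

```bash
python3 -m inch '0 0 -0.04 0 0 -0.01 0.4; 0 0 -0.06 0 0 -0.03 0.4; 0 0 -0.06 0 0 -0.052 0.4; 0 0 -0.06 0 0 -0.074 0.4; 0 0 -0.06 0 0 -0.096 0.4; 0 0 -0.06 0 0 -0.118 0.4; 0 0 -0.06 0 0 -0.14 0.4; 0 0 -0.06 0 0 -0.162 0.4; 0 0 -0.06 0 0 -0.184 0.4; 0 0 -0.06 0 0 -0.206 0.4; 0 0 -0.06 0 0 -0.228 0.4; 0 0 -0.06 0 0 -0.25 0.4'; python3 -m inch '0 0 0 0 0 -0.02 0.4; 0 0 0 0 0 -0.042 0.4; 0 0 0 0 0 -0.064 0.4; 0 0 0 0 0 -0.086 0.4; 0 0 0 0 0 -0.108 0.4; 0 0 0 0 0 -0.13 0.4; 0 0 0 0 0 -0.152 0.4; 0 0 0 0 0 -0.174 0.4; 0 0 0 0 0 -0.196 0.4; 0 0 0 0 0 -0.218 0.4; 0 0 0 0 0 -0.238 0.4;0 0 0 0 0 -0.238 0.4'; python3 go.py 571 199 100 181.5;  python3 -c "
from h import *
s=arm.get_state();print(np.round(s['joint_positions'],3))"
```

```text
time_s: 8.3
ee_pos: [576.0, 151.6, 150.4]
tcp_rot: [-0.014, 0.668, 0.744, 0.012]
ft_force: [0.1, -0.4, -0.5]
grip_width: 48.9
finger_force: 61.9
time_s: 9.5
ee_pos: [576.0, 151.6, 150.4]
tcp_rot: [-0.002, -0.014, 1.0, 0.018]
ft_force: [-0.6, -0.1, -1.0]
grip_width: 48.9
finger_force: 61.9
from [576.  151.6 150.4] tilt 2.05 yaw -178.34
[0.0069 0.0914 0.1041] [ 0.0057 -0.0006  0.0004]
[ 0.1    0.378 -0.063  1.131  0.036  0.071]
```

```bash
python3 -m inch '0.003 0.04 0.01 0.003 0 0 0.4; 0.006 0.08 0.03 0.0057 -0.0006 0 0.4; 0.006 0.0934 0.07 0.0057 -0.0006 0 0.4; 0.006 0.0934 0.1041 0.0057 -0.0006 0 0.4; 0.006 0.0934 0.1041 0.0057 -0.0006 0 0.4; 0.006 0.0934 0.1041 0.0057 -0.0006 0 0.4'; python3 - <<'E'
from h import *
from go import to
np.set_printoptions(precision=1,suppress=True)
T=pose();im,D=arm.snapshot("wrist");save("w4",im)
for t in("blue_place","blue_front"):
  for r in arm.tip_of("wrist",t): print(t,r["p"],r["point"],atz("wrist",r["point"],14 if t=="blue_place" else 40,T))
to(571.5,200,48,181.5)
E
```

```text
time_s: 10.1
ee_pos: [571.4, 200.0, 100.0]
tcp_rot: [-0.0, -0.013, 1.0, -0.0]
ft_force: [0.6, -0.7, -0.7]
grip_width: 48.7
finger_force: 62.1
blue_place 0.91 [284.9, 222.8] [571.3 199.6  14. ]
blue_front 0.8 [283.8, 140.9] [515.7 197.6  40. ]
from [572.  199.8 100.8] tilt 0.07 yaw -178.52
[0.  0.  0.1] [ 0.  0. -0.]
```

View pics/w4.png

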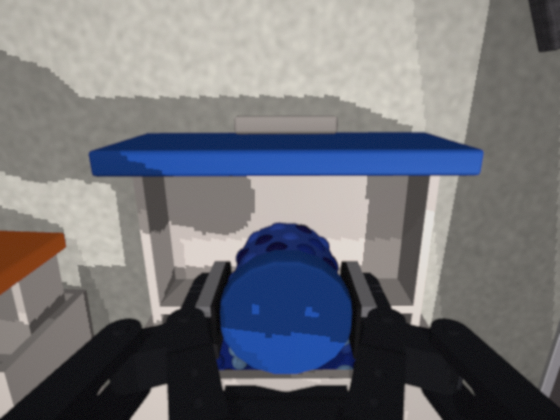

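The tub is centred over the compartment (place at (285,223), estimate within 1 mm). I lower it.

```bash
python3 -m inch '0 0 0.04 0 0 0 0.4; 0 0 0.07 0 0 0 0.4; 0 0 0.09 0 0 0 0.4; 0 0 0.1 0 0 0 0.4; 0 0 0.104 0 0 0 0.4; 0 0 0.104 0 0 0 0.4;0 0 0.104 0 0 0 0.4'
```

```text
time_s: 10.95
ee_pos: [571.7, 200.1, 48.2]
tcp_rot: [0.0, -0.014, 1.0, -0.0]
ft_force: [0.2, 0.5, -1.2]
grip_width: 48.7
finger_force: 62.1
```

```bash
python3 -m inch '0 0 0.002 0 0 0 0.4; 0 0 0.004 0 0 0 0.4;0 0 0.006 0 0 0 0.4; 0 0 0.006 0 0 0 0.4'
```

```text
time_s: 11.35
ee_pos: [572.5, 200.1, 46.4]
tcp_rot: [0.002, -0.014, 1.0, 0.0]
ft_force: [-0.1, -1.4, 10.7]
grip_width: 48.8
finger_force: 63.6
```

Contact at 46.4 mm, as expected. I release and rise.

```bash
python3 -m inch '0 0 -0.002 0 0 0 0.4;0 0 -0.002 0 0 0 0.62; 0 0 -0.002 0 0 0 0.7; 0 0 -0.002 0 0 0 0.85; 0 0 -0.002 0 0 0 0.85; 0 0 -0.002 0 0 0 0.85; 0 0 -0.04 0 0 0 0.85; 0 0 -0.11 0 0 0 0.85; 0 0 -0.19 0 0 0 0.85; 0 0 -0.26 0 0 0 0.85; 0 0 -0.26 0 0 0 0.85'
python3 - <<'E'
from h import *
from go import to
np.set_printoptions(precision=1,suppress=True)
T=pose();im,D=arm.snapshot("wrist");save("w5",im)
for r in arm.tip_of("wrist","blue_front"): print("front",r["p"],r["point"],atz("wrist",r["point"],40,T))
for r in arm.regions_of("wrist","blue_tub"):
    v,u=np.nonzero(r["mask"]); P=np.array([dep("wrist",(a,b),D,T) for a,b in zip(u,v)])
    h=P[(P[:,2]>53)&(P[:,2]<68)]
    if len(h)>20:print("tub",r["p"],np.median(h,0),cv2.minEnclosingCircle(h[:,:2].astype(np.float32)),h[:,2].min(),h[:,2].max())
to(455,200,170,181.5);to(455,200,55,181.5)
E
```

```text
time_s: 12.45
ee_pos: [573.3, 200.5, 179.7]
tcp_rot: [0.004, -0.014, 1.0, 0.001]
ft_force: [0.8, -0.2, -0.4]
grip_width: 72.8
finger_force: 0.0
front 0.69 [287.1, 122.0] [515.9 200.3  40. ]
tub 0.57 [570.8 200.1  59.7] ((572.167236328125, 199.94024658203125), 25.415361404418945) 53.13898423855974 61.89001161480829
from [571.1 200.  174.1] tilt 0.06 yaw -178.44
[0.2 0.  0. ] [-0. -0.  0.]
from [571.1 200.  174.1] tilt 0.06 yaw -178.44
[0.2 0.  0.2] [-0. -0.  0.]
```

View pics/w5.png

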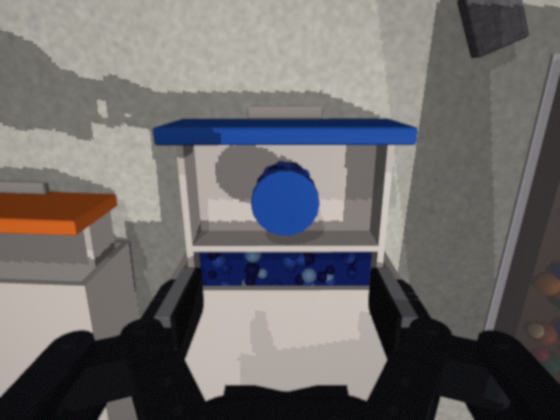

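The tub stands upright in the compartment at (285,200), with its lid at z ≈ 60. I shut the fingers, move in front of the plate and descend.

```bash
python3 -m inch '0.06 0 0 0 0 0 0; 0.14 0 0 0 0 0 0; 0.192 0 0 0 0 0 0; 0.192 0 0 0 0 0 0; 0.192 0 0.05 0 0 0 0; 0.192 0 0.12 0 0 0 0; 0.192 0 0.19 0 0 0 0; 0.192 0 0.23 0 0 0 0; 0.192 0 0.238 0 0 0 0; 0.192 0 0.238 0 0 0 0;0.192 0 0.238 0 0 0 0'; python3 go.py 600 200 55 181.5
```

```text
time_s: 13.7
ee_pos: [476.1, 197.5, 56.3]
tcp_rot: [0.0, -0.014, 1.0, -0.0]
ft_force: [-0.5, 0.4, 1.2]
grip_width: 0.2
finger_force: 0.0
from [476.1 197.5  56.3] tilt 0.02 yaw -178.44
[-0.2479 -0.0018  0.0026] [-0.      0.0001  0.0002]
```

```bash
python3 -m inch '-0.02 0 0.002 0 0 0 0; -0.04 0 0.002 0 0 0 0; -0.05 0 0.002 0 0 0 0; -0.058 0 0.002 0 0 0 0; -0.066 0 0.002 0 0 0 0; -0.076 0 0.002 0 0 0 0; -0.088 0 0.002 0 0 0 0; -0.102 0 0.002 0 0 0 0; -0.116 0 0.002 0 0 0 0; -0.13 0 0.002 0 0 0 0; -0.144 0 0.002 0 0 0 0; -0.156 0 0.002 0 0 0 0'; python3 -m inch '-0.012 0 0 0 0 0 0; -0.024 0 0 0 0 0 0; -0.036 0 0 0 0 0 0; -0.048 0 0 0 0 0 0; -0.06 0 0 0 0 0 0; -0.07 0 0 0 0 0 0;-0.076 0 0 0 0 0 0;-0.08 0 0 0 0 0 0'
python3 - <<'E'
from h import *
np.set_printoptions(precision=1,suppress=True)
im,D=arm.snapshot("scene");save("s6",im)
for r in arm.tip_of("scene","blue_front"): print(r["p"],r["point"],dep("scene",r["point"],D),atz("scene",r["point"],40))
E
```

```text
time_s: 14.9
ee_pos: [554.0, 199.6, 54.6]
tcp_rot: [-0.0, -0.014, 1.0, -0.0]
ft_force: [-1.6, 1.3, 1.5]
grip_width: -0.1
finger_force: 0.8
time_s: 15.7
ee_pos: [593.6, 200.6, 54.5]
tcp_rot: [-0.0, -0.014, 1.0, -0.0]
ft_force: [-2.8, 0.4, 0.1]
grip_width: 0.2
finger_force: 0.6
0.61 [343.4, 295.2] [614.2 212.   73. ] [600.2 203.5  40. ]
```

View pics/s6.png

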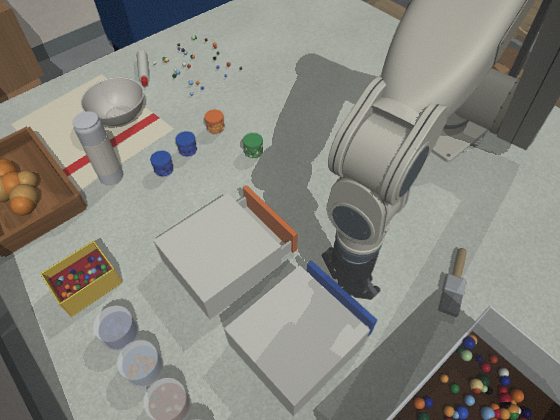

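The scene view shows the drawer nearly in, with the blue plate at about (343,295) still slightly open. I keep pushing in small steps.

```bash
python3 -m inch '-0.008 0 0 0 0 0 0; -0.016 0 0 0 0 0 0; -0.024 0 0 0 0 0 0'; python3 -m inch '-0.006 0 0 0 0 0 0; -0.012 0 0 0 0 0 0; -0.018 0 0 0 0 0 0'
```

```text
time_s: 16.1
ee_pos: [604.1, 200.9, 54.5]
tcp_rot: [-0.002, -0.014, 1.0, -0.0]
ft_force: [-4.9, -0.3, 2.4]
grip_width: 0.0
finger_force: 2.6
time_s: 16.4
ee_pos: [609.4, 201.0, 54.4]
tcp_rot: [-0.005, -0.014, 1.0, -0.0]
ft_force: [-36.8, -1.9, 23.9]
grip_width: 0.5
finger_force: 18.2
```

The force jumped, so the drawer is probably home. I back off, rise and check.

```bash
python3 -m inch '0.02 0 0 0 0 0 0; 0.07 0 0 0 0 0 0; 0.12 0 0 0 0 0 0; 0.12 0 -0.08 0 0 0 0; 0.12 0 -0.17 0 0 0 0; 0.12 0 -0.26 0 0 0 0; 0.17 0.06 -0.35 0 0 0 0; 0.2 -0.1 -0.38 0 0 0 0; 0.2 -0.2 -0.38 0 0 0 0; 0.2 -0.3 -0.38 0 0 0 0; 0.2 -0.4 -0.38 0 0 0 0; 0.2 -0.4 -0.38 0 0 0 0'
python3 - <<'E'
from h import *
np.set_printoptions(precision=1,suppress=True)
a=[]
for c in("scene","top"):
    im,D=arm.snapshot(c)
    x,y=(300,320) if c=="scene" else (230,170)
    w=100 if c=="scene" else 75
    a.append(cv2.resize(im[y-w:y+w,x-w:x+w],(400,400),interpolation=cv2.INTER_CUBIC))
    for t in("blue_front","orange_front"):
        for r in arm.tip_of(c,t)[:1]: print(c,t,r["p"],r["point"],atz(c,r["point"],40))
    for t in("blue_front","blue_unit"):
      for r in arm.regions_of(c,t)[:2]:
        v,u=np.nonzero(r["mask"]); P=np.array([dep(c,(p,q),D) for p,q in zip(u,v)])
        h=P[(P[:,2]>62)&(P[:,2]<90)]
        if len(h)>20: print(c,t,r["p"],np.percentile(h,[2,50,98],axis=0),cv2.minAreaRect(h[:,:2].astype(np.float32)))
save("end",np.hstack(a))
E
```

```text
time_s: 17.6
ee_pos: [520.1, -4.4, 245.2]
tcp_rot: [0.001, -0.013, 1.0, -0.001]
ft_force: [0.1, -0.1, -0.4]
grip_width: 0.0
finger_force: 0.0
scene blue_front 0.83 [337.6, 299.7] [615.5 202.6  40. ]
scene orange_front 0.62 [272.0, 221.1] [589.7 -24.2  40. ]
scene blue_front 0.95 [[620.3 122.4  71.7]
 [626.1 211.3  74.8]
 [633.3 283.3  81.6]] ((627.6478271484375, 202.78585815429688), (13.77267837524414, 168.73886108398438), 1.5545357465744019)
scene blue_unit 0.63 [[626.9 120.   72.7]
 [731.8 212.6  80.6]
 [819.5 293.8  83.4]] ((721.3162841796875, 204.6877899169922), (200.58880615234375, 181.67288208007812), 1.767531394958496)
top blue_front 0.56 [203.9, 185.3] [623.3 200.6  40. ]
top orange_front 0.79 [285.3, 198.3] [590.2 -28.9  40. ]
top blue_front 0.85 [[618.6 120.9  64.8]
 [625.3 205.6  73.4]
 [633.8 285.   79.3]] ((625.8836669921875, 203.38119506835938), (12.624262809753418, 171.48475646972656), 2.040677070617676)
top blue_unit 0.76 [[623.2 117.8  70.4]
 [718.6 204.3  80. ]
 [816.6 291.2  85.5]] ((720.75341796875, 205.0584716796875), (202.3454132080078, 180.10157775878906), 2.1558406352996826)
```

View pics/end.png

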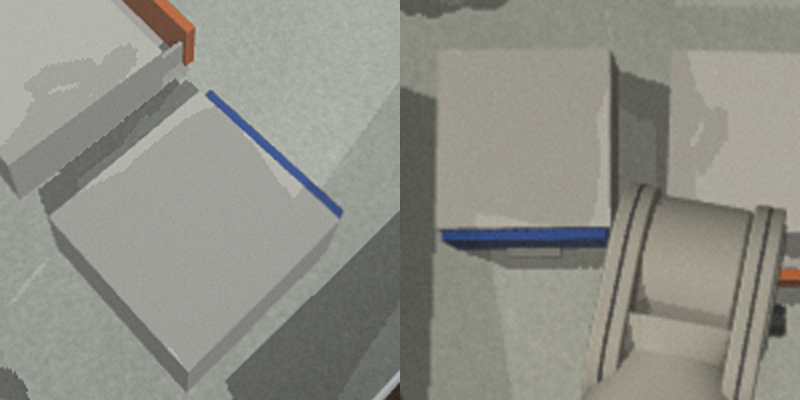

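The blue plate is flush with the cabinet in both crops: the unit measures 201 mm deep against 200 mm when shut. The push ended on a hard stop at 37 N, well above the catch's 7 N. The orange drawer has not moved.

```bash
python3 -m inch '0 0 0 0 0 0 0; 0 0 0 0 0 0 0' && python3 -c "
from bench import arm
print(arm.sign_off())"
```

```text
time_s: 18.3
ee_pos: [519.9, -1.0, 244.7]
tcp_rot: [-0.0, -0.014, 1.0, -0.0]
ft_force: [-0.1, -0.6, 0.0]
grip_width: -0.3
finger_force: 0.0
the job is handed in; nothing more can be done
None
```

The leftmost blue-lidded tub stands upright in the blue drawer's front compartment, and the drawer is pushed home to its hard stop (click inferred from force and flush front); I handed the job in at 18.3 s without touching the orange drawer or any other object.

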